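# Offer a mini muffin with the serving tongs

### The job

At the coffee bar, pick up the spring tongs, close them on the mini muffin on the wooden serving board and lift it, then hold it out over the middle of the empty saucer, about 10 cm above the counter, for the guest to take. Only the tongs may touch the muffin, never the gripper's own fingers, and everything else (other pastries, saucer, cup, jar, spoon) stays where it is. Finish while still holding: the program ends with the robot gripping the tongs and the muffin squeezed between their tips in the air, over the saucer, at rest.

Things in the scene. Friction and masses are not known exactly. Their poses are not given: they have to be found in the camera images.
- tongs: steel spring tongs lying on edge, open: 250 long, 34 high, 95 wide at the tips, 0.10 kg. The body is the left blade with the rear pivot: origin on the pivot axis at the underside, z up, x towards the tips, left blade on +y. The right blade turns about the pivot (tongs_arm), so the tongs' middle line is turned from the body's x by half the joint value, towards +y
- tongs_grip (a point): grip point, axes as tongs: 110 mm ahead of the pivot, 16 mm above the underside, midway between black rubber patches (50 long, 2 to 30 mm above the underside) on the blades' outer faces; near the balance point. Squeeze across y, from above. Width over the patches: 69 mm open, 51 closed on the muffin, 39 fully closed
- tongs_arm (a joint): right blade about the pivot, rad: 0 open (spring rest), grows as the tongs close; about 0.16 on the muffin, 0.28 fully closed and empty. Closing takes a squeeze at the patches of 3 N at the start, 6 N on the muffin; half of any squeeze beyond that reaches the muffin, so 15 to 30 N holds it well. Squeezed a few mm only, the spring keeps the tongs open and firm in the gripper
- tip_left: cupped tip of the left blade: shallow upright V of two steel plates, 40 long together, 34 high, hollow inward; origin at the underside of its middle, 220 mm ahead of the pivot, 44 mm to the left; z up. The two tips' origins are 88 mm apart when open (clear gap 77), 52 on the muffin. Midway between them is the tip middle, 110 mm ahead of the grip point
- tip_right: the same tip on the right blade, mirrored; moves with tongs_arm
- muffin: mini muffin, a round tapered pale paper case with a golden domed top: 37 across at the foot, 47 at its widest 31 mm above the foot, 47 high, 0.05 kg. Origin at the centre of its underside, z up. Stands on the board; it is the tall narrow one of the three pastries and may stand in any of the three places
- board: wooden serving board, 150 (x) by 330 (y), top 30 mm above the counter; origin at the underside's centre; fixed. Three pastries stand in a row along its y, 110 mm apart
- brownie: dark brown square brownie 52 x 52, 29 high, on the board; leave it. Origin at the underside's centre
- cookie: flat round cookie, 66 across, 14 high, on the board; leave it. Origin at the underside's centre
- saucer: round white empty saucer on the counter, 120 across, rim 13 mm high; origin at the underside's centre
- cup: white coffee cup with a handle, 68 across, 60 high, beyond the saucer; leave it. Origin at the underside's centre
- sugar_jar: glass jar with steel cap, 68 across, 100 high, beyond the board; leave it. Origin at the underside's centre
- spoon: steel coffee spoon about 140 long, lying on the counter in front of the board, nearer the robot; leave it. Origin at its middle, x along it
There are look-alikes about, which are no part of the job. What is shaped like the muffin but black is not meant.

How it is judged:
By the outcome, as a careful person would: the job done as asked, in the order asked, and still so for the second after the job is handed in, while the arm keeps its last pose, push and grip.
It also fails if it takes over 51 s, if anything falls off the work surface, if the arm or the gripper's body presses on something with over 40 N, if the wrist force passes 120 N, or if a joint passes its speed limit or range.

### The arm

A 7-joint arm with a two-finger parallel gripper is mounted at the origin on the work surface. World frame = base frame: x ahead of the robot, y to its left, z up, the work surface at z = 0. Lengths are in m, angles in rad, forces in N, time in s.
With the tool pointing down it reaches from about 0.35 to 0.9 m from the base axis. Payload 19.9 kg.
Tool frame: the origin (TCP) lies on the centre line of the jaws, within the pads' length; the fingertips stand 17 mm ahead of it and the grasp point (between the pads) lies 2 mm behind it (arm.tip_reach is the distance from the TCP to the fingertips, in m); z points along the fingers, y is the line along which they close (so a half turn about z gives the same grasp; the last joint's range is limited). The gripper opens to 94 mm and grips with 3 to 60 N. Pads are 16 mm wide; open, the fingers measure 119 mm over their backs; the gripper's body (75 mm by 177 mm) begins 78 mm behind the grasp point.
Start: joints at [1.202, 0.417, -0.01, 1.614, 0.005, 1.111, -0.053], TCP at [0.201, -0.592, 0.222] pointing down, gripper open.
Joint ranges: [-2.81, 2.81], [-0.39, 2.02], [-1.27, 1.25], [0.06, 2.57], [-1.19, 4.33], [0.19, 2], [-2.82, 2.82]. Speed limits (rad/s): [1.89, 1.89, 2.39, 2.39, 3.01, 3.01, 3.01].

### API

Orientations are given as a unit quaternion [w, x, y, z].
In Python, from plant import arm gives the robot as it stands.
- The arm moves only by the tool carry_out, never from a script. Its argument "moves" is a list that holds one entry, the list of rows, each a list of 4 numbers: the shift along the world's x, y, z each as a share of 1000 mm, from -1 to 1, then the turn about the world's z as a share of pi/4 rad, from -1 to 1. In form: [[[tx, ty, tz, twist], ...]]. A call has 1 to 5 rows; each row is the pose to reach, as a shift and turn from the pose commanded when the call began; what a row does not reach only later rows make up. A row lasts 1/12 s, in which the tool goes at most 41.7 mm and 7.16 degrees, less where a joint would pass 70% of its speed; a pose out of reach is approached as far as the arm can. A call with a number of a shift or a turn outside -1 to 1 is refused whole. A call with a gripper value outside its range is refused whole. "fingers" is the opening, from 0 (shut) to 1 (fully open), set as the call begins (left out, the last holds). The fingers move at their own pace and stop on an object; "newtons" is the grip in N (left out, the last holds). Time passes only in rows, so rows that repeat a pose let the fingers close. It gives the time, the measured TCP pose, the force, the opening and the grip force at its end, in the units of the state.
- arm.get_state(): the state, without advancing time (a new reading comes with each control period).
- arm.read_camera(name): name is "scene" or "top" or "wrist"; returns the picture (400x640x3 uint8, red, green, blue); there is no depth.
- arm.get_calibration(name): a dict with "mtx" (3x3 intrinsics, pixels), "k1" (the pictures are not rectified: a ray, as slopes to the right and down, at radius r is drawn at 1 + k1 r^2 times it, then the intrinsics apply), "cam_to_world" (4x4, takes a point from camera to world coordinates). Camera axes: x right, y down, z forward; pixel columns grow to the right and rows downward; lengths in m; the calibration is good to about 2 mm. A picture is of the moment at which its call begins: read the wrist's pose just before it. get_calibration takes no time and is no camera call; for the wrist camera it gives the pose at the moment of the call.
- arm.hand_in(): hands the job in; it is judged then, once.
The state is a dict: "time_s": time; "qpos": joint angles; "joint_vel": joint speeds; "effort": joint torques, N m; "eef_pos": TCP position; "tcp_rot": TCP orientation; "wrist_force": force on the tool from outside, world axes, zero at the start; "wrist_torque": the same for the moment, N m; "gripper_width": finger opening in m; "grip_force": force on a finger pad.
Only numpy, scipy, OpenCV 4.12 (cv2) and the standard library are available. Lean on these libraries where they do the work, as an engineer would, in place of code of your own. Each camera call takes 0.05 s, during which the arm holds its last target. There are 200 camera calls.

## Working session

There is one attempt and no reset: what is moved stays moved. The work goes in short steps, Python scripts to look and compute and a tool call to move; the robot and the scene stay as the last step left them, time stands still between calls to the robot, and variables do not carry over. Pictures are saved under pics/ and viewed, at most 10 in all, crops included, and the job is handed in when it is done.

Besides the shell and the picture viewer there is one more tool, called after "Request:" in YAML: its name, and indented under it one key for each argument. carry_out: Moves the arm, as the interface text tells. Shift numbers are shares of 1000 mm and turn numbers shares of pi/4 rad, none past 1 either way. Its arguments: {"type":"object","properties":{"moves":{"type":"array","items":{"type":"array","items":{"type":"array","items":{"type":"number"}}}},"fingers":{"type":"number"},"newtons":{"type":"number"}},"required":["moves"]}

```bash
mkdir -p pics
cat > h.py <<'E'
import numpy as np, cv2
from plant import arm
def snap(n,f):
    c=arm.get_calibration(n); im=arm.read_camera(n); im=np.asarray(im)[:,:,::-1].copy(); cv2.imwrite('pics/'+f+'.png',im); np.savez('pics/'+f,K=c['mtx'],k1=c['k1'],T=c['cam_to_world']); return im
def ray(f,uv):
    d=np.load('pics/'+f+'.npz'); K=d['K'];k=float(d['k1']);T=d['T']
    p=np.array([(uv[0]-K[0,2])/K[0,0],(uv[1]-K[1,2])/K[1,1]]); q=p.copy()
    for _ in range(30): q=p/(1+k*(q@q))
    return T[:3,3],T[:3,:3]@np.array([q[0],q[1],1])
def atz(f,uv,z):
    o,d=ray(f,uv); return o+d*(z-o[2])/d[2]
def tri(obs):
    A=np.zeros((3,3));b=np.zeros(3);R=[]
    for f,uv in obs:
        o,d=ray(f,uv); d=d/np.linalg.norm(d);P=np.eye(3)-np.outer(d,d);A+=P;b+=P@o;R.append((P,o))
    x=np.linalg.solve(A,b); return x,[np.linalg.norm(P@(x-o)) for P,o in R]
def proj(f,X):
    d=np.load('pics/'+f+'.npz');T=d['T'];c=T[:3,:3].T@(np.array(X)-T[:3,3]);p=c[:2]/c[2];p=p*(1+float(d['k1'])*(p@p));K=d['K'];return K[0,0]*p[0]+K[0,2],K[1,1]*p[1]+K[1,2]
E
python3 - <<'E'
from h import *
for n in('scene','top'):
    snap(n,n+'0'); print(np.load('pics/%s0.npz'%n)['T'].round(3), np.load('pics/%s0.npz'%n)['K'].round(1))
s=arm.get_state();print(s['time_s'],s['eef_pos'],s['tcp_rot'],s['gripper_width'],arm.tip_reach)
E
```

```text
[[ 0.318  0.817 -0.482  1.038]
 [ 0.948 -0.266  0.175 -0.156]
 [ 0.015 -0.512 -0.859  0.866]
 [ 0.     0.     0.     1.   ]] [[436.2   0.  318.4]
 [  0.  436.2 197.7]
 [  0.    0.    1. ]]
[[ 0.015 -0.991  0.135  0.427]
 [-1.    -0.013  0.019  0.   ]
 [-0.017 -0.135 -0.991  1.041]
 [ 0.     0.     0.     1.   ]] [[461.    0.  326.4]
 [  0.  461.  196.6]
 [  0.    0.    1. ]]
0.1 [ 0.20051734 -0.59164952  0.22192599] [-4.91295215e-04  9.86678866e-01  1.62679314e-01 -1.20356159e-04] 0.09416186142216809 0.017
```

View pics/scene0.png

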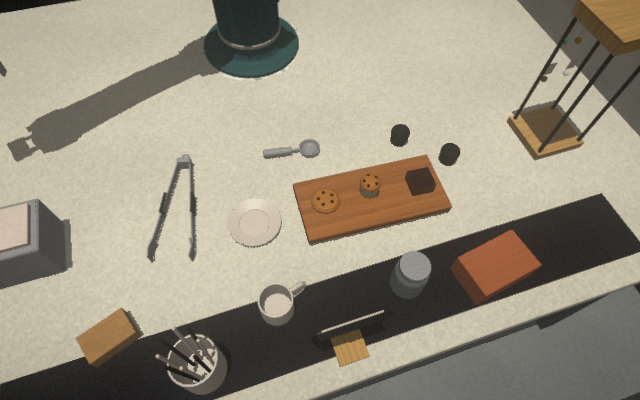

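View pics/top0.png

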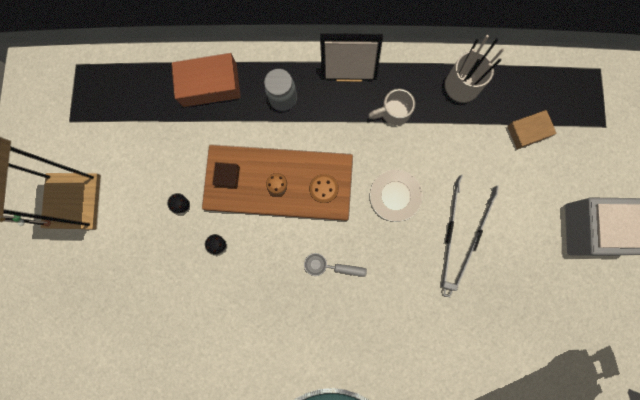

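The tongs lie at top (445–495, 180–295), with the pivot near (449,288). There are three muffin-shaped candidates: a pale case with a golden top, mid-board at top (276,184) / scene (370,183), and black ones at top (178,204) and (215,245). The mid-board one fits: it is golden, tall and narrow, and stands between the brownie and the cookie. I'll confirm this in an enlarged crop.

Run:
```python
from h import *
t=cv2.imread('pics/top0.png');s=cv2.imread('pics/scene0.png')
r=lambda im,x,y,w,h,k:cv2.resize(im[y:y+h,x:x+w],None,fx=k,fy=k,interpolation=cv2.INTER_CUBIC)
a=r(t,420,160,100,150,4) #400x600
b=r(s,290,120,160,120,2.5) #400x300
c=r(t,200,130,160,120,2.5)
cv2.imwrite('pics/m.png',np.hstack([a,np.vstack([b,c])]))
```

```text
(no output)
```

View pics/m.png

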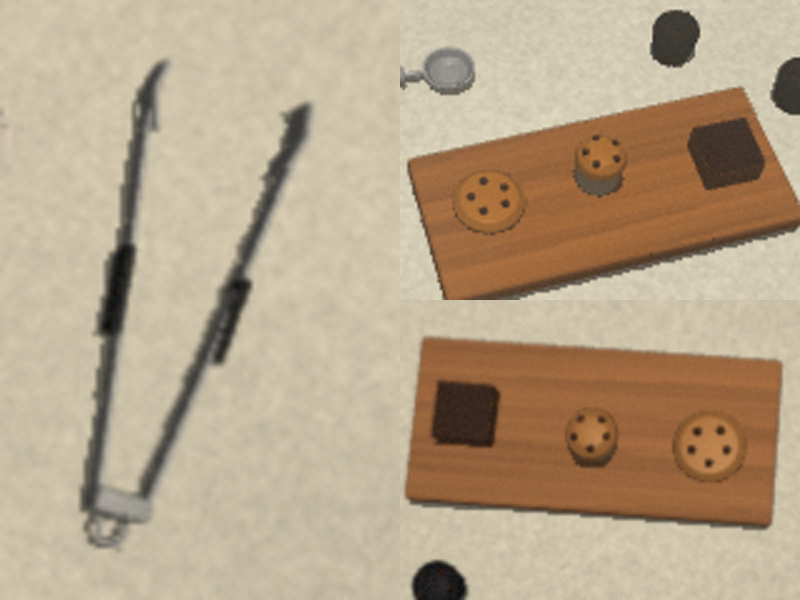

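Run:
```python
from h import *
c=lambda x,y:(x/4+420,y/4+160)
P=lambda n,uv,z:print(n,atz('top0',uv,z).round(4))
for z in(.0,.034):
    P('pivotblock',c(122,503),z);P('tipL',c(150,90),z);P('tipR',c(298,118),z);P('patchL',c(116,290),z);P('patchR',c(231,320),z)
print('muffin',tri([('scene0',(370,181)),('top0',(276.4,183.6))]))
print('saucer',tri([('scene0',(254,222)),('top0',(396,195))]))
print('cookie',tri([('scene0',(325.5,200)),('top0',(323.7,188))]))
print('brownie',tri([('scene0',(420,180)),('top0',(226.5,175))]))
print('tongs patchL',tri([('scene0',(192,204)),('top0',c(116,290))]))
print('patchR',tri([('scene0',(164,203)),('top0',c(231,320))]))
print('block',tri([('scene0',(183,159)),('top0',c(122,503))]))
for f in('top0',):
    for n,p in (('board',[(208,146),(353,155),(351,220),(203,211)]),):
        for q in p:P(n,q,.03)
P('cup',(399,104),.06);P('cuphandle',(376,115),.03);P('jar',(279,80),.1);P('spoonhead',(316,264),.005);P('spoonend',(365,271),.005)
s=cv2.imread('pics/scene0.png');a=cv2.resize(s[140:270,135:290],None,fx=4.5,fy=4.5,interpolation=cv2.INTER_CUBIC);cv2.imwrite('pics/st.png',a)
```

```text
pivotblock [ 0.3712 -0.2604  0.    ]
tipL [ 0.6051 -0.2806  0.    ]
tipR [ 0.59   -0.3665  0.    ]
patchL [ 0.4902 -0.2587  0.    ]
patchR [ 0.4739 -0.3242  0.    ]
pivotblock [ 0.373  -0.2519  0.034 ]
tipL [ 0.5993 -0.2715  0.034 ]
tipR [ 0.5847 -0.3545  0.034 ]
patchL [ 0.4881 -0.2502  0.034 ]
patchR [ 0.4723 -0.3136  0.034 ]
muffin (array([0.5859094 , 0.12631267, 0.06962279]), [np.float64(0.00019229982216094292), np.float64(0.00019229982216101746)])
saucer (array([ 0.57298077, -0.13701717,  0.00999603]), [np.float64(0.0003941044190918991), np.float64(0.0003941044190918738)])
cookie (array([0.5828523 , 0.02572595, 0.03596398]), [np.float64(0.0002626466710091275), np.float64(0.00026264667100915065)])
brownie (array([0.60710935, 0.24020354, 0.05046326]), [np.float64(0.0005755493272498213), np.float64(0.0005755493272497036)])
tongs patchL (array([ 0.48913019, -0.2558981 ,  0.01509141]), [np.float64(0.0009556864407323997), np.float64(0.0009556864407324951)])
patchR (array([ 0.47297041, -0.31496377,  0.02469662]), [np.float64(0.0014661531199820087), np.float64(0.0014661531199819718)])
block (array([ 0.37280126, -0.2527785 ,  0.03165509]), [np.float64(0.00029504062856380305), np.float64(0.0002950406285638788)])
board [0.6772 0.2905 0.03  ]
board [ 0.6594 -0.0389  0.03  ]
board [ 0.5133 -0.0355  0.03  ]
board [0.5286 0.2941 0.03  ]
cup [ 0.7697 -0.1391  0.06  ]
cuphandle [ 0.7532 -0.0906  0.03  ]
jar [0.8071 0.124  0.1   ]
spoonhead [0.416  0.0407 0.005 ]
spoonend [ 0.4021 -0.0686  0.005 ]
```

View pics/st.png

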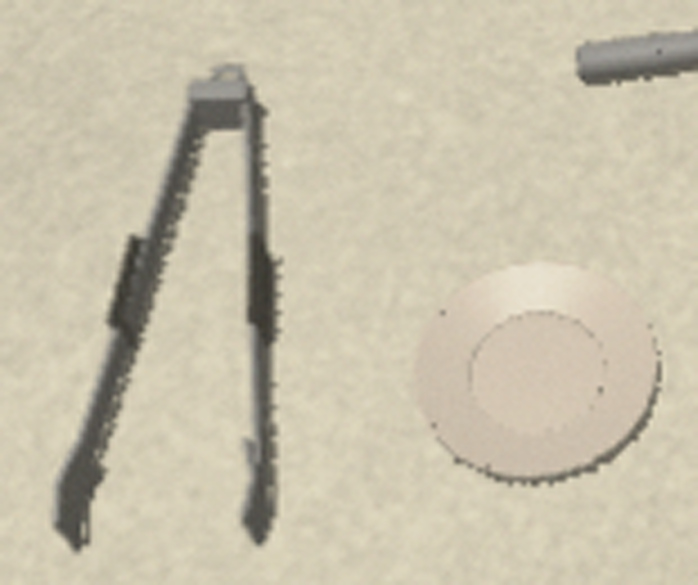

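The enlarged crops confirm the muffin: golden dome, pale case, mid-board. The saucer is at scene (254,222). Tongs heading is about -15°, with the grip near (0.48,-0.28). I'll move above the tongs now and refine from close by.

Request:
carry_out:
  moves:
    - [[0.14,0.155,0.03,-0.76],[0.14,0.155,0.03,-0.76],[0.14,0.155,0.03,-0.76],[0.14,0.155,0.03,-0.76],[0.14,0.155,0.03,-0.76]]
  fingers: 1

```text
time_s: 0.52
eef_pos: [0.3292, -0.4493, 0.2498]
tcp_rot: [-0.0, 0.992, -0.127, -0.0]
wrist_force: [-0.1, -0.7, 0.6]
gripper_width: 0.0942
grip_force: 0.0
```

Request:
carry_out:
  moves:
    - [[0.13,0.155,-0.03,0],[0.13,0.155,-0.03,0],[0.13,0.155,-0.03,0],[0.13,0.155,-0.03,0],[0.13,0.155,-0.03,0]]

```text
time_s: 0.93
eef_pos: [0.4593, -0.2936, 0.2194]
tcp_rot: [-0.0, 0.992, -0.124, -0.0]
wrist_force: [-0.1, -0.9, -0.4]
gripper_width: 0.0939
grip_force: 0.0
```

Request:
carry_out:
  moves:
    - [[0,0,0,0],[0,0,0,0],[0,0,0,0]]

```text
time_s: 1.18
eef_pos: [0.4579, -0.2963, 0.2196]
tcp_rot: [0.0, 0.992, -0.124, -0.0]
wrist_force: [0.4, -0.8, 0.3]
gripper_width: 0.0943
grip_force: 0.0
```

Run:
```python
from h import *
snap('wrist','w1');s=arm.get_state();print(s['time_s'],s['eef_pos'],s['tcp_rot'],s['joint_vel'].round(3) if hasattr(s['joint_vel'],'round') else s['joint_vel'])
```

```text
1.2333 [ 0.45756126 -0.29692249  0.21970205] [ 1.10026408e-04  9.92183121e-01 -1.24790234e-01 -1.97533815e-04] [ 0.011 -0.005  0.004  0.    -0.002 -0.    -0.002]
```

View pics/w1.png

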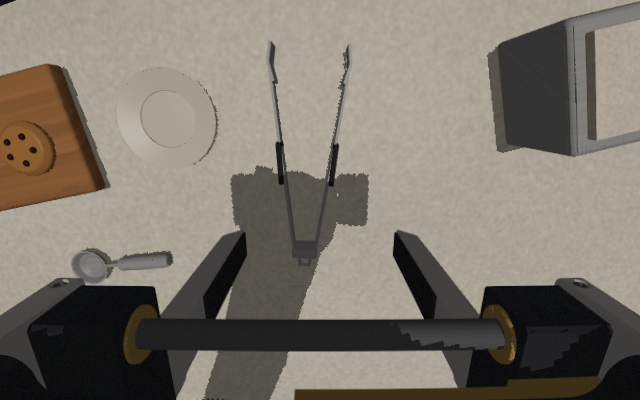

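The wrist view shows the tongs clearly: patches at (280,163) and (333,165), tips at (271,58) and (348,58), pivot block at (304,248), all in the clear.

Run:
```python
from h import *
c=lambda x,y:(x/4+420,y/4+160)
for n,w,t,s in(('block',(305,246),(122,503),(183,159)),('pL',(280,163),(116,290),(193.5,204)),('pR',(333.5,165),(231,320),(163.5,203)),('tL',(271,58),(150,90),(192,247)),('tR',(348,58),(298,118),(152.5,248))):
    print(n,tri([('w1',w),('top0',c(*t))]),'z.017',atz('w1',w,.017).round(4),'z.034',atz('w1',w,.034).round(4))
b=atz('w1',(305,246),.034);p=(atz('w1',(280,163),.02)+atz('w1',(333.5,165),.02))/2;t=(atz('w1',(271,58),.02)+atz('w1',(348,58),.02))/2
print(b,p,t,np.degrees(np.arctan2(*(t-p)[1::-1])),np.degrees(np.arctan2(*(t-b)[1::-1])),np.linalg.norm((t-p)[:2]),np.linalg.norm((p-b)[:2]))
print('sauc',tri([('w1',(167,118)),('top0',(396,195)),('scene0',(254,222))]),'cookie',tri([('w1',(24,147)),('top0',(323.7,188))]))
# residual overlay: project model to all views
from scipy.optimize import least_squares
obs={'w1':[(305,246),(280,163),(333.5,165),(271,58),(348,58)],'top0':[c(122,503),c(116,290),c(231,320),c(150,90),c(298,118)],'scene0':[(183,159),(193.5,204),(163.5,203),(192,247),(152.5,248)]}
M=np.array([[0,0,.034],[.11,.033,.018],[.11,-.033,.018],[.22,.044,.018],[.22,-.044,.018]])
def r(q,full=0):
    C,S=np.cos(q[2]),np.sin(q[2]);X=M@np.array([[C,S,0],[-S,C,0],[0,0,1]])+[q[0],q[1],0]
    return np.concatenate([np.ravel([np.subtract(proj(f,x),o) for x,o in zip(X,obs[f])]) for f in obs])
q=least_squares(r,[.37,-.25,-.27],loss='soft_l1').x
print(q,np.degrees(q[2]),'grip',q[0]+.11*np.cos(q[2]),q[1]+.11*np.sin(q[2]));print(r(q).reshape(3,5,2).round(1).tolist())
```

```text
block (array([ 0.37267604, -0.25673504,  0.01101316]), [np.float64(0.001269102588295488), np.float64(0.0012691025882954647)]) z.017 [ 0.3763 -0.2569  0.017 ] z.034 [ 0.3838 -0.2597  0.034 ]
pL (array([ 0.4888429 , -0.25543449,  0.01403343]), [np.float64(0.000561651670659932), np.float64(0.0005616516706598733)]) z.017 [ 0.4887 -0.2562  0.017 ] z.034 [ 0.491 -0.259  0.034]
pR (array([ 0.47221873, -0.31735454,  0.0233903 ]), [np.float64(0.0007442329508222587), np.float64(0.0007442329508223673)]) z.017 [ 0.4704 -0.3178  0.017 ] z.034 [ 0.4735 -0.3178  0.034 ]
tL (array([ 0.60427903, -0.27838106,  0.00856876]), [np.float64(0.0006072503669091316), np.float64(0.0006072503669089782)]) z.017 [ 0.6034 -0.2793  0.017 ] z.034 [ 0.6003 -0.281   0.034 ]
tR (array([ 0.58503059, -0.36125803,  0.01547944]), [np.float64(0.0025726171178472013), np.float64(0.0025726171178472516)]) z.017 [ 0.5823 -0.3614  0.017 ] z.034 [ 0.5802 -0.3593  0.034 ]
[ 0.38382318 -0.25974294  0.034     ] [ 0.48005254 -0.2872306   0.02      ] [ 0.59235348 -0.3203054   0.02      ] -16.410721408226944 -16.194631200684952 0.11707025306013559 0.10007827271310661
sauc (array([ 0.57292099, -0.13768059,  0.00787729]), [np.float64(0.0012716525670918484), np.float64(0.0002753505640396695), np.float64(0.0013854805434349328)]) cookie (array([0.58387689, 0.02552558, 0.03460204]), [np.float64(0.0008754376366502365), np.float64(0.0008754376366501858)])
[ 0.37589446 -0.25574404 -0.28488984] -16.322985667347524 grip 0.481460644260543 -0.28665972931816286
[[[-1.4, 6.4], [-1.5, -1.2], [0.1, -1.4], [-2.5, 4.6], [0.2, 7.4]], [[1.7, -1.3], [0.3, -0.7], [-0.1, 0.4], [-0.2, 1.2], [0.1, 5.5]], [[-1.2, 0.8], [-0.8, -0.2], [-0.9, 1.6], [0.2, 2.0], [-2.9, 2.4]]]
```

Request:
carry_out:
  moves:
    - [[0.023,0.01,-0.04,-0.044],[0.023,0.01,-0.08,-0.044],[0.023,0.01,-0.12,-0.044],[0.023,0.01,-0.14,-0.044],[0.023,0.01,-0.14,-0.044]]

```text
time_s: 1.65
eef_pos: [0.4782, -0.286, 0.0755]
tcp_rot: [-0.001, 0.99, -0.142, -0.003]
wrist_force: [-0.4, 0.1, -0.2]
gripper_width: 0.0942
grip_force: 0.0
```

Request:
carry_out:
  moves:
    - [[0,0,0,0],[0,0,0,0]]

```text
time_s: 1.82
eef_pos: [0.4817, -0.2872, 0.0815]
tcp_rot: [0.0, 0.99, -0.142, 0.001]
wrist_force: [-0.6, -0.9, -0.3]
gripper_width: 0.0939
grip_force: 0.0
```

Run:
```python
from h import *
snap('wrist','w2');s=arm.get_state();print(s['time_s'],s['eef_pos'],s['tcp_rot'],s['wrist_force'])
```

```text
1.8667 [ 0.48198088 -0.28714278  0.08182194] [ 5.59925466e-04  9.89900449e-01 -1.41757136e-01  1.30482158e-03] [ 0.07316797 -1.30983835  0.43478595]
```

View pics/w2.png

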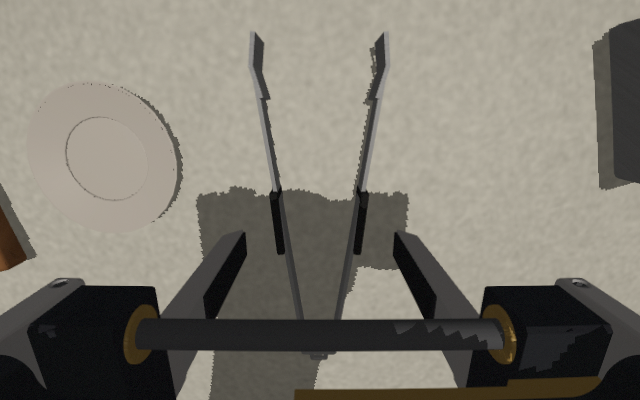

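Jaws (midline 320) are centred on the patches (277/361, mid 319). Descending.

Request:
carry_out:
  moves:
    - [[0,0,-0.02,0],[0,0,-0.035,0],[0,0,-0.046,0],[0,0,-0.052,0],[0,0,-0.055,0]]

```text
time_s: 2.28
eef_pos: [0.4814, -0.2862, 0.0249]
tcp_rot: [0.0, 0.99, -0.141, 0.0]
wrist_force: [-0.7, -0.3, 0.4]
gripper_width: 0.094
grip_force: 0.0
```

Request:
carry_out:
  moves:
    - [[0,0,0,0],[0,0,0,0],[0,0,0,0]]

```text
time_s: 2.53
eef_pos: [0.4817, -0.2863, 0.0255]
tcp_rot: [0.0, 0.99, -0.141, 0.0]
wrist_force: [-0.1, 0.2, -0.4]
gripper_width: 0.0939
grip_force: 0.0
```

Request:
carry_out:
  moves:
    - [[0,0,-0.002,0],[0,0,-0.004,0],[0,0,-0.004,0],[0,0,-0.004,0]]

```text
time_s: 2.87
eef_pos: [0.4812, -0.286, 0.0207]
tcp_rot: [-0.0, 0.99, -0.141, -0.0]
wrist_force: [0.3, -0.1, 0.1]
gripper_width: 0.0939
grip_force: 0.0
```

Request:
carry_out:
  moves:
    - [[0,0,0,0],[0,0,0,0],[0,0,0,0],[0,0,0,0],[0,0,0,0]]
  fingers: 0.68
  newtons: 20

```text
time_s: 3.28
eef_pos: [0.4813, -0.286, 0.0208]
tcp_rot: [-0.0, 0.99, -0.141, 0.0]
wrist_force: [0.8, -0.3, 0.5]
gripper_width: 0.0651
grip_force: 4.0
```

Request:
carry_out:
  moves:
    - [[0,0,0,0],[0,0,0,0],[0,0,0,0]]

```text
time_s: 3.53
eef_pos: [0.4813, -0.286, 0.0208]
tcp_rot: [-0.0, 0.99, -0.141, 0.0]
wrist_force: [0.7, -0.3, 0.1]
gripper_width: 0.0638
grip_force: 4.3
```

Request:
carry_out:
  moves:
    - [[0,0,0.01,0],[0,0,0.03,0],[0,0,0.055,0],[0,0,0.08,0],[0,0,0.1,0]]

```text
time_s: 3.95
eef_pos: [0.4814, -0.2861, 0.1232]
tcp_rot: [0.0, 0.99, -0.141, 0.0]
wrist_force: [0.4, 0.4, -0.5]
gripper_width: 0.0642
grip_force: 3.7
```

Request:
carry_out:
  moves:
    - [[0,0.01,0.02,0.05],[0,0.03,0.03,0.1],[0,0.06,0.03,0.15],[0,0.09,0.03,0.2],[0,0.12,0.03,0.27]]

```text
time_s: 4.37
eef_pos: [0.481, -0.1648, 0.1517]
tcp_rot: [0.0, 0.999, -0.035, 0.0]
wrist_force: [1.0, 0.3, -1.2]
gripper_width: 0.0642
grip_force: 3.7
```

Request:
carry_out:
  moves:
    - [[-0.001,0.03,0,0],[-0.002,0.06,0,0],[-0.003,0.09,0,0],[-0.004,0.12,0,0],[-0.005,0.15,0,0]]

```text
time_s: 4.78
eef_pos: [0.4759, -0.0147, 0.1515]
tcp_rot: [0.0, 0.999, -0.036, 0.0]
wrist_force: [1.4, -0.2, -0.7]
gripper_width: 0.064
grip_force: 3.7
```

Request:
carry_out:
  moves:
    - [[0,0.03,0,0],[0,0.06,0,0],[0,0.09,0,0],[0,0.115,0,0],[0,0.13,0,0]]

```text
time_s: 5.2
eef_pos: [0.4759, 0.1168, 0.1515]
tcp_rot: [-0.0, 0.999, -0.034, 0.0]
wrist_force: [-1.0, 0.9, 0.0]
gripper_width: 0.064
grip_force: 3.7
```

Request:
carry_out:
  moves:
    - [[0,0.01,0,0],[0,0.018,0,0],[0,0.02,0,0],[0,0.02,0,0],[0,0.02,0,0]]

```text
time_s: 5.62
eef_pos: [0.4763, 0.133, 0.1507]
tcp_rot: [0.0, 0.999, -0.036, -0.0]
wrist_force: [-0.0, 0.8, -0.6]
gripper_width: 0.0634
grip_force: 3.7
```

Run:
```python
from h import *
w=snap('wrist','w3');s=arm.get_state();print(s['time_s'],s['eef_pos'],s['tcp_rot'],s['gripper_width'],s['grip_force'])
snap('top','top3');sc=snap('scene','scene3')
cv2.imwrite('pics/m3.png',np.vstack([w[:300],cv2.resize(sc[90:240,230:550],None,fx=2,fy=2)]))
```

```text
5.6667 [0.47633055 0.13296435 0.15074422] [ 1.58445970e-04  9.99339113e-01 -3.63498013e-02 -6.94454825e-05] 0.06371575138002192 3.6663133920137625
```

View pics/m3.png

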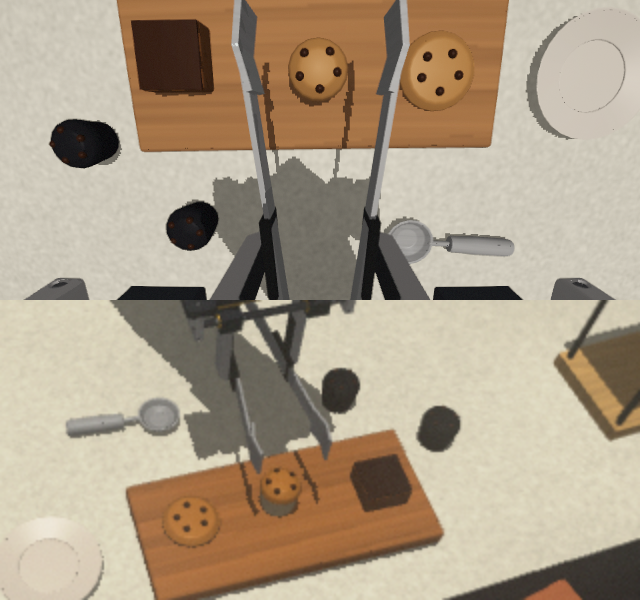

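Tongs are firmly held, with the tips at wrist (240,45)/(402,42) and the muffin dome at (318,69), centred between them laterally. Next: compute the fine correction.

Run:
```python
from h import *
print('muf',tri([('w3',(318,70)),('scene0',(370,181)),('top0',(276.4,183.6))]), atz('w3',(318,70),.07), atz('w3',(318,70),.06))
for z in(.13,.164): print('tips',z,atz('w3',(235,45),z),atz('w3',(405,43),z))
# expected model tip mid from tool pose, tongs line heading -4.2deg
h=np.radians(-4.17);print('exp tip',.4763+.11*np.cos(h),.133+.11*np.sin(h))
for y in(.038,-.038):
  X=[.4763+.11*np.cos(h)-y*np.sin(h),.133+.11*np.sin(h)+y*np.cos(h)]
  print([np.round(proj(f,X+[z]),0).tolist() for f in('w3','scene3') for z in(.13,.164)])
print('cookie',tri([('w3',(437,70)),('top0',(323.7,188))])[0],'brownie',tri([('w3',(168,55)),('top0',(226.5,175))])[0])
```

```text
muf (array([0.58597639, 0.12589636, 0.0700987 ]), [np.float64(0.0006076231757213482), np.float64(0.0005011952108242657), np.float64(0.00026644848279661103)]) [0.58594372 0.12528989 0.07      ] [0.58711519 0.12524373 0.06      ]
tips 0.13 [0.59527983 0.16991979 0.13      ] [0.58944769 0.07706355 0.13      ]
tips 0.164 [0.58825035 0.16181993 0.164     ] [0.58350393 0.08624986 0.164     ]
exp tip 0.5860087956737673 0.1250012406079703
[[249.0, 57.0], [232.0, 44.0], [390.0, 162.0], [393.0, 152.0]]
[[387.0, 56.0], [403.0, 44.0], [355.0, 169.0], [357.0, 159.0]]
cookie [0.58264596 0.02538612 0.03816339] brownie [0.60446586 0.23511157 0.06908791]
```

Request:
carry_out:
  moves:
    - [[0,0,-0.01,0],[0,0,-0.025,0],[0,0,-0.04,0],[0,0,-0.05,0],[0,0,-0.055,0]]

```text
time_s: 6.18
eef_pos: [0.4755, 0.1336, 0.094]
tcp_rot: [0.0, 0.999, -0.036, -0.001]
wrist_force: [0.3, -0.4, -1.3]
gripper_width: 0.064
grip_force: 3.7
```

Request:
carry_out:
  moves:
    - [[0,0,-0.01,0],[0,0,-0.02,0],[0,0,-0.028,0],[0,0,-0.032,0],[0,0,-0.033,0]]

```text
time_s: 6.6
eef_pos: [0.4759, 0.134, 0.0619]
tcp_rot: [0.0, 0.999, -0.036, -0.001]
wrist_force: [0.3, -0.8, -1.8]
gripper_width: 0.0637
grip_force: 3.7
```

Request:
carry_out:
  moves:
    - [[0,0,0,0],[0,0,0,0]]

```text
time_s: 6.77
eef_pos: [0.4765, 0.1341, 0.0631]
tcp_rot: [-0.0, 0.999, -0.036, 0.0]
wrist_force: [-0.0, 0.5, -0.6]
gripper_width: 0.064
grip_force: 3.7
```

Run:
```python
from h import *
w=snap('wrist','w4');sc=snap('scene','scene4');s=arm.get_state();print(s['time_s'],s['eef_pos'],s['gripper_width'],s['grip_force'],s['wrist_force'])
cv2.imwrite('pics/m4.png',np.vstack([w[:240],cv2.resize(sc[140:230,300:460],None,fx=4,fy=4,interpolation=cv2.INTER_CUBIC)]))
```

```text
6.8667 [0.47651206 0.13406968 0.06316652] 0.0638270512945997 3.666356584899404 [ 0.33392978  0.71022922 -1.33091979]
```

View pics/m4.png

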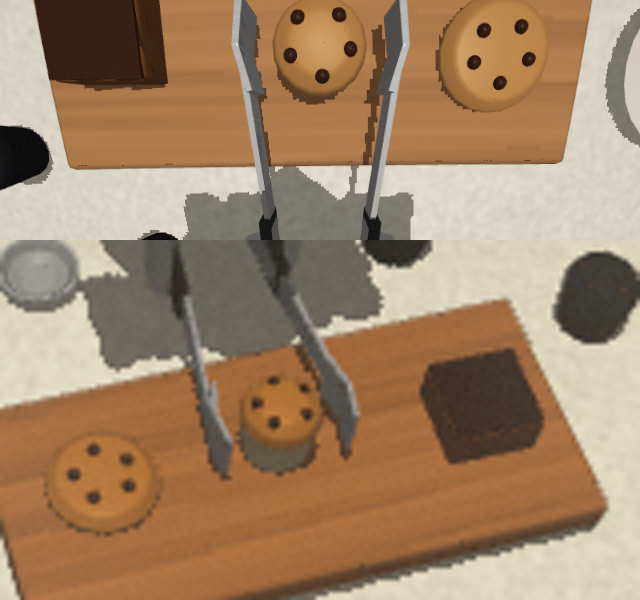

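The muffin stands centrally between the tips: dome at (320,47), V apexes at rows 44–45. Squeezing.

Request:
carry_out:
  moves:
    - [[0,0,0,0],[0,0,0,0],[0,0,0,0]]
  fingers: 0.56
  newtons: 24

```text
time_s: 7.12
eef_pos: [0.4763, 0.134, 0.0629]
tcp_rot: [-0.0, 0.999, -0.036, 0.0]
wrist_force: [-0.1, 0.0, -0.9]
gripper_width: 0.053
grip_force: 4.9
```

Request:
carry_out:
  moves:
    - [[0,0,0,0],[0,0,0,0],[0,0,0,0],[0,0,0,0],[0,0,0,0]]
  fingers: 0.3

```text
time_s: 7.53
eef_pos: [0.4763, 0.134, 0.0628]
tcp_rot: [-0.0, 0.999, -0.036, 0.0]
wrist_force: [1.2, -0.8, -1.2]
gripper_width: 0.0494
grip_force: 24.0
```

Request:
carry_out:
  moves:
    - [[0,0,0,0],[0,0,0,0],[0,0,0,0]]

```text
time_s: 7.78
eef_pos: [0.4763, 0.134, 0.0628]
tcp_rot: [-0.0, 0.999, -0.036, -0.0]
wrist_force: [-0.7, -0.4, -1.1]
gripper_width: 0.0495
grip_force: 24.0
```

Request:
carry_out:
  moves:
    - [[0,0,0.004,0],[0,0,0.012,0],[0,0,0.024,0],[0,0,0.038,0],[0,0,0.05,0]]

```text
time_s: 8.2
eef_pos: [0.4763, 0.1341, 0.1141]
tcp_rot: [-0.0, 0.999, -0.036, 0.0]
wrist_force: [0.5, 0.1, -1.6]
gripper_width: 0.0491
grip_force: 24.0
```

Request:
carry_out:
  moves:
    - [[0,0,0.01,0],[0,0,0.018,0],[0,0,0.02,0],[0,0,0.02,0],[0,0,0.02,0]]

```text
time_s: 8.62
eef_pos: [0.4761, 0.1339, 0.1324]
tcp_rot: [0.0, 0.999, -0.036, -0.0]
wrist_force: [0.1, 0.6, -1.9]
gripper_width: 0.0496
grip_force: 24.0
```

Run:
```python
from h import *
w=snap('wrist','w5');sc=snap('scene','scene5');s=arm.get_state();print(s['time_s'],s['eef_pos'],s['gripper_width'],s['grip_force'],s['wrist_force'])
cv2.imwrite('pics/m5.png',np.vstack([w[:240],cv2.resize(sc[120:230,300:460],None,fx=4,fy=3.2,interpolation=cv2.INTER_CUBIC)]))
```

```text
8.7167 [0.47590212 0.13391695 0.13218119] 0.04940929386195658 23.99718403816223 [ 0.47001196  0.64778034 -1.05392421]
```

View pics/m5.png

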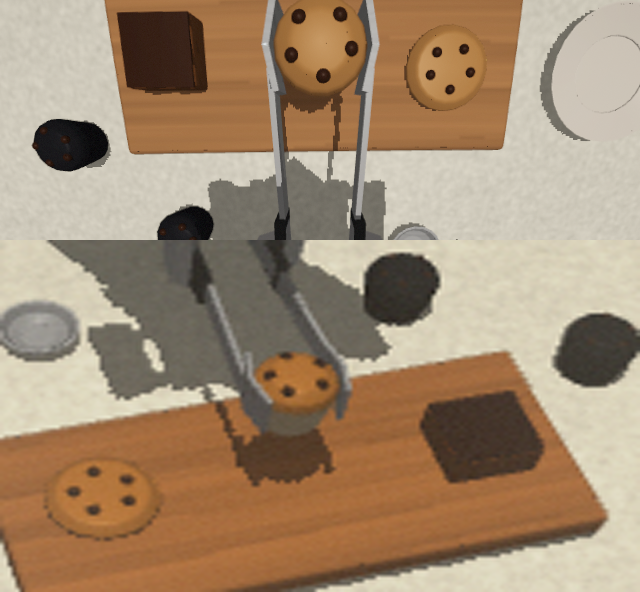

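The muffin is lifted and held squarely between the tips (dome at (321,45)), and the other pastries haven't moved. Carrying it to the saucer.

Request:
carry_out:
  moves:
    - [[0,-0.006,0.002,0],[-0.001,-0.02,0.004,0],[-0.002,-0.04,0.006,0],[-0.003,-0.062,0.008,0],[-0.004,-0.085,0.01,0]]

```text
time_s: 9.13
eef_pos: [0.4719, 0.0479, 0.1426]
tcp_rot: [-0.0, 0.999, -0.035, -0.0]
wrist_force: [0.4, -0.2, -1.5]
gripper_width: 0.0494
grip_force: 24.0
```

Request:
carry_out:
  moves:
    - [[-0.001,-0.024,0,0],[-0.002,-0.048,0,0],[-0.003,-0.072,0,0],[-0.004,-0.096,0,0],[-0.005,-0.118,-0.002,0]]

```text
time_s: 9.55
eef_pos: [0.4669, -0.0709, 0.1409]
tcp_rot: [0.0, 0.999, -0.036, -0.0]
wrist_force: [0.6, -0.2, -1.6]
gripper_width: 0.0491
grip_force: 24.0
```

Request:
carry_out:
  moves:
    - [[-0.001,-0.02,-0.002,0],[-0.002,-0.037,-0.004,0],[-0.003,-0.05,-0.006,0],[-0.004,-0.058,-0.008,0],[-0.004,-0.06,-0.008,0]]

```text
time_s: 9.97
eef_pos: [0.4626, -0.1304, 0.1322]
tcp_rot: [-0.0, 0.999, -0.037, -0.001]
wrist_force: [0.4, -1.3, -0.8]
gripper_width: 0.0495
grip_force: 24.0
```

Request:
carry_out:
  moves:
    - [[0,0,0,0],[0,0,0,0],[0,0,0,0],[0,0,0,0],[0,0,0,0]]

```text
time_s: 10.38
eef_pos: [0.4634, -0.1285, 0.1328]
tcp_rot: [-0.0, 0.999, -0.035, 0.0]
wrist_force: [-1.4, -0.5, -0.9]
gripper_width: 0.049
grip_force: 24.0
```

Run:
```python
from h import *
w=snap('wrist','w6');sc=snap('scene','scene6');t=snap('top','top6');s=arm.get_state();print(s['time_s'],s['eef_pos'],s['gripper_width'],s['grip_force'],s['wrist_force'],np.abs(s['joint_vel']).max())
h=np.radians(-4.17);p=np.array(s['eef_pos'])[:2]+.11*np.array([np.cos(h),np.sin(h)]);print(p)
cv2.imwrite('pics/m6.png',np.vstack([w[:240],sc[40:330]]))
```

```text
10.5333 [ 0.46331459 -0.12879318  0.13279987] 0.04945894816369961 23.997116088867188 [ 0.02177734  0.04907979 -2.05676114] 0.004244098680305295
[ 0.57302339 -0.13679194]
```

View pics/m6.png

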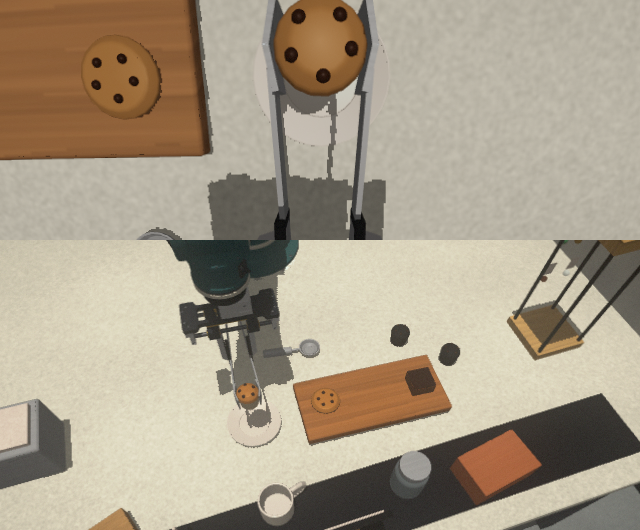

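The muffin is held over the middle of the saucer (dome at scene-crop (247,393)), foot about 10 cm up and at rest. Everything else is in place.

```bash
python3 -c "
from plant import arm
print(arm.hand_in())"
```

```text
the job is handed in; nothing more can be done
None
```

I handed the job in at about 10.5 s: the arm is at rest gripping the tongs, with the muffin squeezed between their tips about 10 cm above the counter, within about 1 mm of the saucer's measured middle. In the last pictures nothing else had moved.

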